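# Fit the flanged bush from the parts drawer and snap its keeper on

## Task

Pull the upper drawer of the small steel parts cabinet right out to its stop, take out the bush with the widest flange and set it flange down, fully home, in the round seat of the bush holder bolted to the bench. Then put the loose forked keeper over the bush and push it straight down until both spring hooks of the holder have clicked over its ends, and let go. Leave the drawer out with the other two bushes still lying in it, and do not disturb the scribing block, the drill chuck and the V-block standing about.

Things in the scene. Friction and masses are not known exactly. Their poses are not given: they have to be found in the camera images.
- cabinet: Grey sheet-steel parts cabinet with two drawers one above the other, 220 deep (x) x 200 wide (y) x 125 mm high, fixed to the bench, a tin on its top at the back. Origin: middle of the lower edge of its front; it reaches 220 mm from there along its own +x. Its -x is the front, where the drawers come out. Only the upper drawer moves; the lower one is locked. The top is a 5 mm sheet.
- drawer (a joint): Travel of the upper drawer in m: 0 is shut, 0.150 is right out at its stop. It starts shut or up to 12 mm open; it slides with about 1.2 N of friction and stays where it is left. Its things ride along, sliding perhaps a few mm.
- drawer_handle (a point): Middle of the upper drawer's bow handle: level round bar 9 mm thick, straight part 66 mm long along the cabinet's y, centre line 40 mm in front of the drawer front (clear gap behind it 35 mm), 91 mm above the bench, 34 mm below the cabinet's top. Axes as the cabinet's; moves with the drawer. The locked lower drawer's equal handle is 58 mm below.
- drawer_floor (a point): Centre of the upper drawer's inner floor, 71 mm above the bench, axes as the cabinet's, moves with the drawer. Inside it measures 94 mm to the front and rear, 85 mm to either side. Walls rise 28 mm above the floor, the front panel 46 mm (10 mm thick). With the drawer at its stop the cabinet's front edge is 44 mm behind (+x) this point.
- bush_large: The bush to fit: bronze-coloured, widest flange. Round flange at the bottom 45 mm in diameter, 8 mm thick; above it a round barrel 36 mm in diameter; 30 mm high in all, a bore in its top. Stands flange down in the drawer. Origin: centre of its underside, z up its axis. About 0.14 kg.
- bush_tall: Steel bush to be left in the drawer: flange 38 mm diameter, 8 mm thick, barrel 30 mm, height 34 mm (the tallest). Origin: centre of its underside. The three bushes stand in a row across the drawer about 54 mm apart, in any order.
- bush_small: Small bronze-coloured bush to be left in the drawer: flange 35 mm diameter, 6 mm thick, barrel 28 mm, height 24 mm. Origin: centre of its underside.
- holder: Bush holder of bare grey metal, fixed to the bench: foot plate 84 (x) x 168 (y) x 8 mm with four screw heads, on it a block 64 (x) x 100 (y) mm, top 30 mm above the bench, a round seat in its middle; beyond each end of the block (+y and -y) one upright dark spring hook. Origin: centre of its underside, z up, y through both hooks.
- seat (a point): Centre of the floor of the holder's round seat, 23 mm above the bench, axes as the holder's: recess 47.5 mm in diameter (1.25 mm play round the flange) and 7 mm deep, so the flange stands 1 mm proud when home.
- lock (a point): Where the centre of the keeper's underside comes to rest (on the bush's flange) when it is home, 31 mm above the bench over the seat; axes as the holder's. The keeper is home when its y lies along this y, either way round.
- hook_a (a joint): Lean of the spring hook at the holder's +y end, rad: 0 upright (rest), grows as it is pushed outward, at most 0.3. Pushing the keeper down makes both hooks lean out about 0.1, then spring back to 0 with a click when the keeper is home; this takes about 10 to 15 N in all.
- catch_a (a point): Inner edge of the flat catch of the hook at the holder's +y end, at rest 51 mm from the seat's axis and 38.2 mm above the bench; it comes 1.2 mm above the top of the keeper's 6 mm plate and holds it down. Above it the nose slopes up and outward to its top, 54 mm above the bench. The hook is 16 mm wide (x), its blade 55.5 to 59.5 mm from the seat's axis.
- catch_b (a point): The same for the hook at the holder's -y end.
- hook_b (a joint): The same for the hook at the holder's -y end.
- keeper: Keeper of grey plastic lying on the bench, hub up: a plate 50 (x) x 130 (y) x 6 mm with a notch 19 mm wide in the middle of each short end (notch floors 54 mm from the centre; the hooks stand in them) and a round hub in the middle, through hole 40.5 mm for the bush's barrel. Origin: centre of its underside, y along its length, z up; the same turned half round. About 0.06 kg.
- hub (a point): Middle of the keeper's hub, where to hold it, 17 mm above the keeper's underside; axes as the keeper's. The hub is 47.5 mm in diameter and reaches from 6 to 28 mm above the underside; ribbed lugs make flats on its +x and -x sides, 52 mm apart over all and 26 mm long (y).
- shear_lever (a point): Upper end of the bench shear's dark curved lever, 372 mm above the bench, the part of it nearest the robot: a tall fixed obstacle between the cabinet (left) and the holder and keeper (right). The lever curves back and down; the shear's base is 90 mm wide and ends 165 mm behind this point. In front of it and up to 190 mm to its left stands the bench vice, 194 mm high.
- gauge: Scribing block (bystander): 60 x 70 mm base with an upright pillar 212 mm high, stands at the back right. Origin: underside.
- chuck: Drill chuck standing upright, 47 mm across, 68 mm high (bystander), just right of the bench shear, near the holder and the keeper. Origin: underside.
- vblock: Steel V-block 50 x 60 x 40 mm (bystander), at the front right. Origin: underside.

How it is judged:
On the way, in this order (a step that is already met when the one before it is completed fails the run):
1. the upper drawer is pulled right out to its stop (value of joint drawer above 0.143 m), for 0.2 s.
2. the bush with the widest flange stands fully home in the holder's seat, with the keeper not yet on (horizontal distance between bush_large and seat below 0.003 m and z of bush_large in the frame of seat between -0.002 and 0.0025 m and angle between bush_large's own z axis and vertical below 0.06 rad and distance between keeper and lock above 0.03 m), for 0.3 s.
3. the keeper is home over the bush with both hooks sprung back over its ends (horizontal distance between keeper and lock below 0.0035 m and z of keeper in the frame of lock between -0.002 and 0.002 m and angle between the y axis of keeper and the y axis of lock, either way round below 0.08 rad and angle between keeper's own z axis and vertical below 0.05 rad and value of joint each of hook_a, hook_b below 0.04 rad and horizontal distance between bush_large and seat below 0.003 m and z of bush_large in the frame of seat between -0.002 and 0.0025 m and angle between bush_large's own z axis and vertical below 0.06 rad), for 0.2 s.
At the end, for the whole second after the job is handed in: Large bush home in the seat (3 mm sideways, 2.5 mm in height, upright); keeper over it at the lock point (3.5 mm sideways, 2 mm in height, level, aligned to 0.08 rad), both hooks back under 0.04 rad; drawer still out over 135 mm with the other two bushes on its floor; all at rest (all of step 3 and z of bush_tall in the frame of drawer_floor between -0.005 and 0.012 m and horizontal distance between each of bush_tall, bush_small and drawer_floor below 0.13 m and z of bush_small in the frame of drawer_floor between -0.005 and 0.012 m and value of joint drawer above 0.135 m and linear speed of each of keeper, bush_large below 0.02 m/s); the robot touches nothing.
It fails at once if the scribing block, the chuck or the V-block is pushed more than 25 mm or tipped over (distance of any of gauge, chuck, vblock from where it was at the start of the episode above 0.025 m or angle between any of gauge, chuck, vblock's own z axis and vertical above 0.35 rad).
It fails at once if one of the other two bushes is taken out of the drawer (height (world z) of any of bush_tall, bush_small above 0.1 m).
It also fails if it takes over 64 s, if anything falls off the work surface, if the arm or the gripper's body presses on something with over 40 N, if the wrist force passes 120 N, or if a joint passes its speed limit or range.

## Robot

A 6-joint arm with a two-finger parallel gripper is mounted at the origin on a cart in front of the work surface, level with it; the furniture and walls round the work are solid. World frame = base frame: x ahead of the robot, y to its left, z up, the work surface at z = 0. Lengths are in m, angles in rad, forces in N, time in s.
With the tool pointing down it reaches from about 0.35 to 0.875 m from the base axis. Payload 4.2 kg.
Tool frame: the origin (TCP) lies between the finger pads; the fingertips stand 8 mm ahead of it and the grasp point (between the pads) lies 11 mm behind it (tips_ahead is the distance from the TCP to the fingertips, in m); z points along the fingers, y is the line along which they close (so a half turn about z gives the same grasp; the last joint's range is limited). The gripper opens to 85 mm and grips with 20 to 120 N. Pads are 22 mm wide; open, the fingers measure 114 mm over their backs; the gripper's body (76 mm by 85 mm) begins 54 mm behind the grasp point. The pads swing forward as they close: fully open they stand 13 mm farther back than shut.
Start: joints at [1.363, 0.385, 0.008, 0, -1.194, -0.259], TCP at [0.281, 0.558, 0.239] pointing down, gripper open.
Joint ranges: [-3.14, 3.14], [-1.21, 2.06], [-1.07, 1.41], [-3.16, 2.05], [-2.99, -0.16], [-3.1, 3.1]. Speed limits (rad/s): [2.79, 2.79, 3.14, 3.14, 3.14, 3.14].

## Interface

Orientations are given as a unit quaternion [w, x, y, z].
In Python, from plant import * gives the robot as it stands. Calls block until the motion is done:
- reach(position, orientation): joint-space move of the TCP to a pose.
- line_to(position, attitude=None, v=0.15): straight line of the TCP; attitude=None keeps the orientation; v is the mean speed in m/s.
- movej(angles): joint-space move.
- open_jaws() and close_gripper(grip_force=None): open the fingers fully, or close them until they stop; grip_force is the grip in N (None keeps the last).
- sleep(seconds).
- inverse_kinematics(position, orientation): joint angles nearest the present ones, or None.
- read_camera(name): name is "side" or "top"; returns the picture (384x512x3 uint8, red, green, blue); there is no depth.
- camera_params(name): a dict with "intrinsics" (3x3 intrinsics, pixels), "pose" (4x4, takes a point from camera to world coordinates). Camera axes: x right, y down, z forward; pixel columns grow to the right and rows downward; lengths in m; the calibration is good to about 2 mm. A picture is of the moment at which its call begins. camera_params takes no time and is no camera call.
A pose or a line that the arm cannot do raises IKError and nothing moves.
- sign_off(): hands the job in; it is judged then, once.
Trained networks look in the newest picture that a camera, given by its name, has taken for a name from the list of things; names that differ only in an ending like _2 or _b are one class to them, and where a whole thing is asked for, a point or a joint stands for the part that bears it (a point fixed in the world has none). Each returns a list of dicts, best first, with "confidence" (0 to 1); they miss things now and then, are a little off and sometimes report something else, mostly with a low value. They report only what shows in the picture. A call takes as long as a camera call.
- boxes_of(camera, query): "box" ([centre column, centre row, width, height] in pixels, round what is visible of it).
- cut_out(camera, query): "mask" (384x512 bool, what is visible of it) and "box" ([centre column, centre row, width, height] in pixels, round what is visible of it).
Readings, each from a call of its own:
- current_clock(): time.
- current_joints(): joint angles.
- current_joint_velocities(): joint speeds.
- current_tau(): joint torques, N m.
- current_position(): TCP position.
- current_tool_rot(): TCP orientation.
- current_force(): force on the tool from outside, world axes, zero at the start.
- current_wrist_torque(): the same for the moment, N m.
- current_grip_width(): finger opening in m.
- current_grasp_force(): force on a finger pad.
Only numpy, scipy, OpenCV 4.12 (cv2) and the standard library are available. Lean on these libraries where they do the work, as an engineer would, in place of code of your own. Each camera call takes 0.05 s, during which the arm holds its last target. There are 200 camera calls.

## Working session

There is one attempt and no reset: what is moved stays moved. The work goes in short steps, each a Python script; the robot and the scene stay as the last script left them, time stands still between calls to the robot, and variables do not carry over. Pictures are saved under pics/ and viewed, at most 10 in all, crops included, and the job is handed in when it is done.

```bash
mkdir -p pics; ls
python3 - <<'E'
from plant import *
import cv2,numpy as np
for c in ("side","top"):
    im=read_camera(c); cv2.imwrite(f"pics/{c}0.png",im[:,:,::-1])
    p=camera_params(c); print(c,np.round(p["intrinsics"],1).tolist(),np.round(p["pose"],3).tolist())
    for q in ["cabinet","drawer_handle","holder","seat","hook_a","keeper","hub","chuck","vblock","gauge","shear_lever","bush_large"]:
        try:
            for b in boxes_of(c,q)[:2]: print(c,q,round(b["confidence"],2),np.round(b["box"],1).tolist())
        except Exception as e: print(q,e)
print(current_clock(),current_tool_rot())
E
```

```text
pics
side [[443.9, 0.0, 246.8], [0.0, 443.9, 195.6], [0.0, 0.0, 1.0]] [[-0.052, -0.568, 0.821, -0.672], [-0.999, 0.026, -0.044, 0.035], [0.003, -0.822, -0.569, 1.066], [0.0, 0.0, 0.0, 1.0]]
side cabinet 0.97 [134.7, 219.8, 80.4, 73.8]
side drawer_handle 0.74 [307.7, 228.1, 47.2, 21.9]
side drawer_handle 0.52 [165.7, 219.2, 19.6, 20.7]
side holder 0.93 [308.9, 229.8, 48.5, 19.6]
side seat 0.84 [309.4, 228.2, 46.4, 23.3]
side hook_a 0.75 [309.1, 228.1, 47.5, 24.5]
side keeper 0.83 [314.9, 274.0, 33.4, 28.3]
side keeper 0.2 [308.0, 229.9, 46.2, 20.9]
side hub 0.6 [313.1, 270.9, 29.7, 32.0]
side hub 0.3 [357.8, 203.7, 21.1, 53.6]
side chuck 0.58 [358.4, 204.9, 18.9, 45.6]
side chuck 0.5 [278.0, 249.7, 15.7, 20.6]
side vblock 0.95 [369.8, 268.9, 25.2, 20.5]
side gauge 0.92 [356.4, 202.6, 20.1, 53.8]
shear_lever it knows: bush_large, bush_small, bush_tall, cabinet, catch, chuck, drawer, drawer_floor, drawer_handle, gauge, holder, hook, hub, keeper, lock, seat, vblock
top [[351.3, 0.0, 257.5], [0.0, 351.3, 192.3], [0.0, 0.0, 1.0]] [[-0.021, -0.994, 0.108, 0.422], [-0.999, 0.023, 0.022, -0.03], [-0.024, -0.107, -0.994, 1.463], [0.0, 0.0, 0.0, 1.0]]
top cabinet 0.59 [161.9, 175.2, 78.5, 76.2]
top drawer_handle 0.95 [181.4, 199.3, 35.1, 34.7]
top holder 0.74 [323.0, 182.8, 46.0, 25.3]
top seat 0.79 [323.1, 181.3, 41.1, 21.3]
top seat 0.6 [321.0, 235.1, 18.0, 33.9]
top keeper 0.67 [319.0, 236.1, 19.2, 30.9]
top hub 0.59 [320.8, 235.3, 21.2, 33.7]
top hub 0.45 [178.6, 197.6, 36.3, 32.5]
top chuck 0.66 [366.6, 236.3, 17.5, 18.5]
top vblock 0.74 [367.4, 235.3, 22.6, 17.5]
top gauge 0.92 [373.2, 174.4, 25.3, 20.0]
shear_lever it knows: bush_large, bush_small, bush_tall, cabinet, catch, chuck, drawer, drawer_floor, drawer_handle, gauge, holder, hook, hub, keeper, lock, seat, vblock
1.2 [ 1.68421573e-05  9.72882480e-01 -2.31299976e-01  1.15283989e-06]
```

Run:
```python
import cv2
a=cv2.imread("pics/side0.png")[120:310,85:395]; cv2.imwrite("pics/s1.png",cv2.resize(a,None,fx=2.5,fy=2.5,interpolation=cv2.INTER_CUBIC))
a=cv2.imread("pics/top0.png")[100:290,90:400]; cv2.imwrite("pics/t1.png",cv2.resize(a,None,fx=2.5,fy=2.5,interpolation=cv2.INTER_CUBIC))
```

```text
(no output)
```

View pics/s1.png

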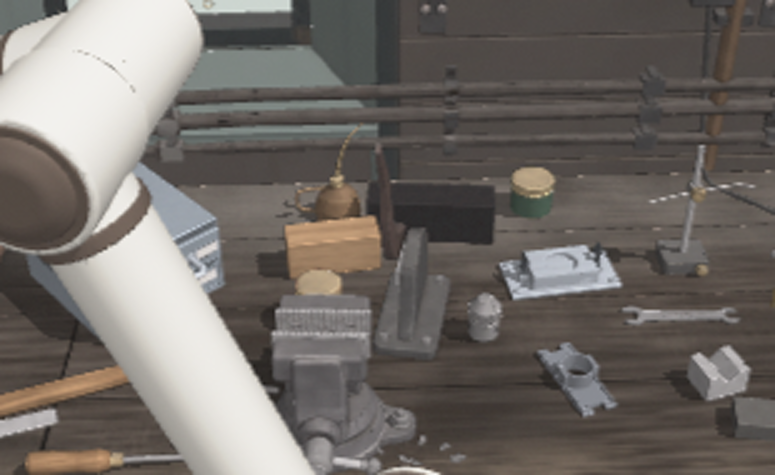

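View pics/t1.png

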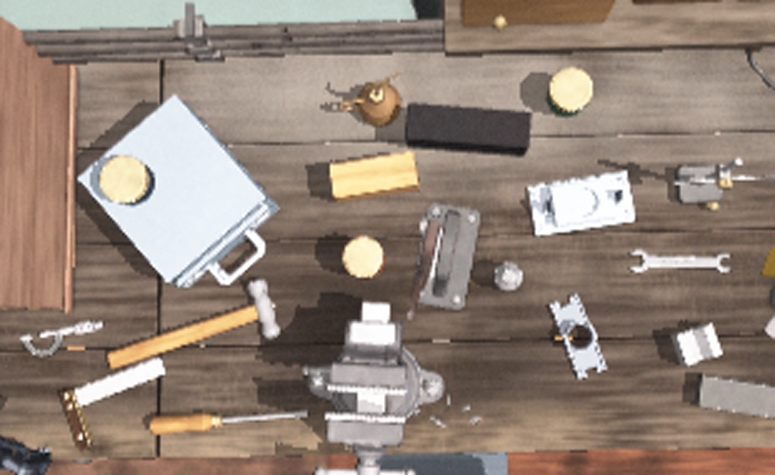

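The side view shows the cabinet at left, partly hidden by the arm, the vice and shear in the middle, the holder at about (309,229), the keeper at (315,272), the chuck at (278,247) and the V-block at (371,268). In the top view the cabinet is turned about 40° with its handle at about (186,204). The holder is at (323,181), the keeper at (321,235) and the lever tip near (254,226).

```bash
cat > h.py <<'E'
from plant import *
import numpy as np, cv2
from scipy.optimize import minimize
from scipy.spatial.transform import Rotation as R
C={c:camera_params(c) for c in("side","top")}
def proj(c,P):
    T=np.linalg.inv(np.array(C[c]["pose"])); q=np.asarray(P)@T[:3,:3].T+T[:3,3]; q=q@np.array(C[c]["intrinsics"]).T
    return q[:,:2]/q[:,2:]
def ray(c,u,z):
    T=np.array(C[c]["pose"]); d=T[:3,:3]@np.linalg.inv(C[c]["intrinsics"])@[u[0],u[1],1]
    return T[:3,3]+d*(z-T[2,3])/d[2]
def box(x0,x1,y0,y1,z0,z1): return np.array([[x,y,z] for x in(x0,x1) for y in(y0,y1) for z in(z0,z1)])/1000
def cyl(r,z0,z1,x=0,y=0): 
    t=np.linspace(0,2*np.pi,33)[:-1]
    return np.concatenate([np.c_[x+r*np.cos(t),y+r*np.sin(t),0*t+z] for z in(z0,z1)])/1000
S=4
def sil(c,parts,p,z=0):
    m=np.zeros((384*S,512*S),np.uint8); co,s=np.cos(p[2]),np.sin(p[2])
    for v in parts:
        w=np.c_[p[0]+co*v[:,0]-s*v[:,1],p[1]+s*v[:,0]+co*v[:,1],v[:,2]+z]
        h=cv2.convexHull(((proj(c,w)+.5)*S*16).astype(np.int32)); cv2.fillConvexPoly(m,h,1,shift=4)
    return m
def fit(masks,parts,p0,z=0,yaw=True):
    big={c:cv2.resize(m.astype(np.uint8),None,fx=S,fy=S,interpolation=cv2.INTER_NEAREST) for c,m in masks.items()}
    def f(p):
        q=p if yaw else [p[0],p[1],0]; t=0
        for c,b in big.items():
            s=sil(c,parts,q,z); t+=1-np.sum(s&b)/np.sum(s|b)
        return t
    p0=np.array(p0,float)
    for st in(.012,.004):
        sx=np.vstack([p0]+[p0+d for d in np.diag([st,st,st*10][:len(p0)])]); r=minimize(f,p0,method="Nelder-Mead",options=dict(initial_simplex=sx,xatol=2e-5,fatol=1e-5,maxiter=150)); p0=r.x
    return p0,r.fun
HOLD=[box(-42,42,-84,84,0,8),box(-32,32,-50,50,0,30),box(-8,8,55,60,0,54),box(-8,8,-60,-55,0,54)]
KEEP=[box(-25,25,-54,54,0,6)]+[box(a,b,-65,65,0,6) for a,b in((-25,-9.5),(9.5,25))]+[cyl(23.7,6,28),box(-26,26,-13,13,6,28)]
CAB=[box(0,220,-100,100,0,125)]
def down(a): # tool down, closing axis (y) at world angle a (mod pi)
    a=(a+np.pi/2)%np.pi-np.pi/2
    r=R.from_matrix(np.array([[np.sin(a),np.cos(a),0],[-np.cos(a),np.sin(a),0],[0,0,-1]]).T if 0 else np.column_stack([[np.sin(a),-np.cos(a),0],[np.cos(a),np.sin(a),0],[0,0,-1]]))
    return r.as_quat(scalar_first=True)
E
python3 - <<'E'
from h import *
read_camera("side");read_camera("top")
M={(c,q):cut_out(c,q) for c,q in[("side","holder"),("top","holder"),("side","keeper"),("top","keeper"),("top","cabinet"),("top","drawer_handle")]}
for k,v in M.items(): print(k,v and (round(v[0]["confidence"],2),np.round(v[0]["box"],1),v[0]["mask"].sum()))
np.savez("m.npz",**{a+"_"+b:v[0]["mask"] for (a,b),v in M.items() if v})
g=lambda c,q:M[c,q][0]["mask"]
h0=ray("top",(322.5,181.5),.02);k0=ray("top",(320.5,235),.01)
for n,parts,p0,q in(("holder",HOLD,[h0[0],h0[1],.08],"holder"),("keeper",KEEP,[k0[0],k0[1],.3],"keeper")):
    for cs in(("side",),("top",),("side","top")):
        try: print(n,cs,fit({c:g(c,q) for c in cs},parts,p0))
        except Exception as e: print(n,cs,e)
# cabinet top corners by hand (z=.125)
for u in((177,95),(278,207),(175,287),(78,178)): print("corner",ray("top",(90+u[0]/2.5,100+u[1]/2.5),.125))
m=g("top","drawer_handle"); ys,xs=np.nonzero(m);print("handle centroid",xs.mean(),ys.mean(),ray("top",(xs.mean(),ys.mean()),.091))
print("lever",ray("top",(254.8,226.8),.372),ray("side",(236,180),.372), "chuck",ray("top",(293.6,210.4),.05))
E
```

```text
('side', 'holder') (0.72, array([307.6, 228.6,  48.2,  17.7]), np.int64(747))
('top', 'holder') (0.98, array([324.6, 184. ,  45.5,  30.8]), np.int64(812))
('side', 'keeper') (0.7, array([315.1, 273.5,  34.5,  30.6]), np.int64(464))
('top', 'keeper') (0.64, array([320.1, 236.3,  24.3,  32.8]), np.int64(311))
('top', 'cabinet') (0.97, array([162.9, 174.6,  79.6,  76.1]), np.int64(3345))
('top', 'drawer_handle') (0.71, array([180.1, 198.3,  31.4,  31.4]), np.int64(309))
holder ('side',) (array([ 0.62686613, -0.26830234,  0.15004461]), np.float64(0.07410290340157233))
holder ('top',) (array([ 0.61912781, -0.2659704 ,  0.12735266]), np.float64(0.060108887580929915))
holder ('side', 'top') (array([ 0.62166837, -0.26753289,  0.1272377 ]), np.float64(0.20313899923352485))
keeper ('side',) (array([ 0.40601167, -0.2543303 , -1.232129  ]), np.float64(0.08788265306122445))
keeper ('top',) (array([ 0.39972422, -0.25484172,  1.92833882]), np.float64(0.2655167103034036))
keeper ('side', 'top') (array([ 0.40253269, -0.25457984, -1.22526853]), np.float64(0.37929827276112926))
corner [0.79014981 0.37432898 0.125     ]
corner [0.60894321 0.21585008 0.125     ]
corner [0.48907863 0.3747899  0.125     ]
corner [0.66209231 0.52842404 0.125     ]
handle centroid 180.6569579288026 198.70226537216828 [0.55239841 0.30364023 0.091     ]
lever [0.43316135 0.00461093 0.372     ] [0.4102026  0.00745748 0.372     ] chuck [ 0.49859173 -0.14238064  0.05      ]
```

```bash
cat >> h.py <<'E'
def refine(im,c,parts,p,z=0,k=4):
    """grabCut seeded with the model silhouette -> own mask"""
    s=cv2.resize(sil(c,parts,p,z),(512,384),interpolation=cv2.INTER_AREA)
    K=lambda n:np.ones((n,n),np.uint8)
    out=cv2.dilate(s,K(2*k+1)); sure=cv2.erode(s,K(5)); m=np.full(s.shape,0,np.uint8)
    m[out>0]=2; m[s>0]=3; m[sure>0]=1
    ys,xs=np.nonzero(out); a,b,e,f=max(ys.min()-15,0),ys.max()+15,max(xs.min()-15,0),xs.max()+15
    sub=m[a:b,e:f].copy(); cv2.grabCut(np.ascontiguousarray(im[a:b,e:f]),sub,None,np.zeros((1,65)),np.zeros((1,65)),4,cv2.GC_INIT_WITH_MASK)
    r=np.zeros(s.shape,bool); r[a:b,e:f]=(sub&1)>0; return r
def show(im,pairs,c,roi,fn,f=4):
    x0,y0,x1,y1=roi; o=cv2.resize(im[y0:y1,x0:x1,::-1],None,fx=f,fy=f,interpolation=cv2.INTER_CUBIC)
    for parts,p,z in pairs:
        ct,_=cv2.findContours(sil(c,parts,p,z),cv2.RETR_EXTERNAL,cv2.CHAIN_APPROX_NONE)
        for q in ct: cv2.polylines(o,[((q/S-[x0,y0])*f).astype(np.int32)],True,(0,0,255),1)
    cv2.imwrite(fn,o)
E
python3 - <<'E'
from h import *
im={c:cv2.imread(f"pics/{c}0.png")[:,:,::-1] for c in("side","top")}
H=[.6217,-.2675,.127];K=[.4025,-.2546,-1.225]
for n,parts,p in(("holder",HOLD,H),("keeper",KEEP,K)):
    ms={c:refine(im[c],c,parts,p) for c in im}
    for cs in(("side",),("top",),("side","top")):
        r=fit({c:ms[c] for c in cs},parts,p); print(n,cs,np.round(r[0],4),round(r[1],3))
    if n=="holder": H=r[0]
    else: K=r[0]
D=np.load("m.npz"); cm=D["top_cabinet"]
r=fit({"top":cm},CAB,[.549,.295,.70]); print("cab net",r)
r2=fit({"top":refine(im["top"],"top",CAB,r[0])},CAB,r[0]); print("cab own",r2)
c=r[0]
HAN=[box(-44.5,-35.5,-33,33,86.5,95.5),box(-40,0,-38,-30,86.5,95.5),box(-40,0,30,38,86.5,95.5)]
show(im["top"],[(CAB,c,0),(HAN,c,0),(HOLD,H,0),(KEEP,K,0)],"top",(110,120,375,265),"pics/o1.png",3)
show(im["side"],[(HOLD,H,0),(KEEP,K,0)],"side",(260,200,390,300),"pics/o2.png",4)
a=cv2.imread("pics/o1.png");b=cv2.imread("pics/o2.png")[:165*1];
E
```

```text
holder ('side',) [ 0.6277 -0.27    0.1415] 0.088
holder ('top',) [ 0.6217 -0.2685  0.139 ] 0.052
holder ('side', 'top') [ 0.6235 -0.2694  0.1295] 0.18
keeper ('side',) [ 0.4058 -0.2551 -1.2407] 0.134
keeper ('top',) [ 0.401  -0.2548 -1.2256] 0.098
keeper ('side', 'top') [ 0.403  -0.2547 -1.2297] 0.272
cab net (array([0.56189677, 0.31113672, 0.7207953 ]), np.float64(0.04760598412524231))
cab own (array([0.56364129, 0.31358844, 0.72653403]), np.float64(0.05112168083592372))
```

View pics/o1.png

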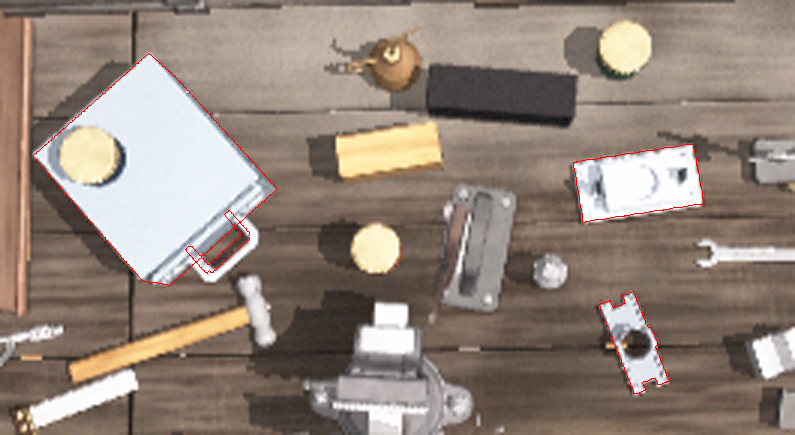

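View pics/o2.png

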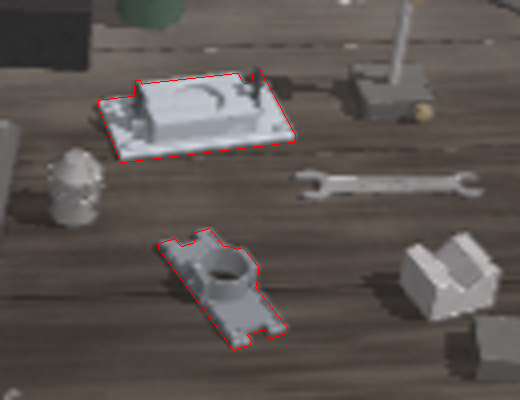

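The overlays fit the holder, keeper and cabinet well. The real handle bar is centred at about (232,256) in the crop, roughly 3.5 px farther out than drawn, so the drawer is already slightly open.

Run:
```python
from h import *
c=np.array([.5627,.3122]);y=.722;ex=np.array([np.cos(y),np.sin(y)]);ey=np.array([-ex[1],ex[0]])
hb=ray("top",(187.3,205.3),.091)[:2]; print("bar",hb,"in cab",(hb-c)@ex,(hb-c)@ey)
im=cv2.imread("pics/top0.png")[:,:,::-1]
D=np.load("m.npz"); 
for d in(0,4,8,12,16):
    HAN=[box(-44.5-d,-35.5-d,-33,33,86.5,95.5),box(-40-d,-d,-38,-30,86.5,95.5),box(-40-d,-d,30,38,86.5,95.5)]
    s=cv2.resize(sil("top",HAN,[*c,y]),(512,384),interpolation=cv2.INTER_AREA)>0
    print(d,im[s].mean())
for p,a in(([*(c-.03*ex),.24],y+np.pi/2),([.45,0,.3],0),([.62,-.268,.1],.13),([.402,-.2547,.1],-1.225)):
    print(p,current_joints() if 0 else inverse_kinematics(p,down(a)))
q=inverse_kinematics([*(c-.03*ex),.24],down(y+np.pi/2))
print(current_tool_rot(),current_grip_width(), 'tips' , [n for n in dir() if 'tip' in n])
```

```text
bar [0.52573526 0.27730612] in cab -0.05080241243620104 -0.0017578325422500912
0 145.17666666666668
4 154.79931972789115
8 182.2721088435374
12 209.1023102310231
16 205.94897959183675Traceback (most recent call last):
  File "<stdin>", line 11, in <module>
  File "h.py", line 39, in down
    r=R.from_matrix(np.array([[np.sin(a),np.cos(a),0],[-np.cos(a),np.sin(a),0],[0,0,-1]]).T if 0 else np.column_stack([[np.sin(a),-np.cos(a),0],[np.cos(a),np.sin(a),0],[0,0,-1]]))
  File "scipy/spatial/transform/_rotation.pyx", line 1143, in scipy.spatial.transform._rotation.Rotation.from_matrix
ValueError: Non-positive determinant (left-handed or null coordinate frame) in rotation matrix 0: [[-0.75048546  0.66088696  0.        ]
 [-0.66088696 -0.75048546  0.        ]
 [ 0.          0.         -1.        ]].
```

```bash
python3 - <<'E'
s=open("h.py").read().split("    r=R.from_matrix")
open("h.py","w").write(s[0]+"    r=R.from_matrix(np.column_stack([[-np.sin(a),np.cos(a),0],[np.cos(a),np.sin(a),0],[0,0,-1]]))\n"+s[1].split("\n",1)[1])
E
cat >> h.py <<'E'
Y=.722; EX=np.array([np.cos(Y),np.sin(Y)]); EY=np.array([-EX[1],EX[0]]); BAR=np.array([.5257,.2773])
def at(xy,z): return [float(xy[0]),float(xy[1]),z]
def st(t=""): print(t,"t",round(current_clock(),2),"p",np.round(current_position(),4),"F",np.round(current_force(),1),"w",round(current_grip_width(),4))
E
python3 - <<'E'
from h import *
q0=down(Y+np.pi/2)
g=BAR+.021*EX
for p,a in((at(g,.2),Y+np.pi/2),(at(g,.086),Y+np.pi/2),([.45,0,.3],0),([.622,-.268,.1],.13),([.402,-.2547,.1],-1.225),(at(BAR,.09),Y)):
    print(p,np.round(inverse_kinematics(p,down(a)),2))
close_gripper(20)
reach(at(g,.2),q0); st()
line_to(at(g,.125)); st()
line_to(at(g,.086),v=.06); st("down")
cv2.imwrite("pics/hk.png",cv2.resize(read_camera("top")[150:250,130:260,::-1],None,fx=5,fy=5,interpolation=cv2.INTER_CUBIC))
E
```

```text
[0.5414601945983686, 0.2911786262368273, 0.2] [ 0.76  0.4  -0.08  0.   -1.1   1.54]
[0.5414601945983686, 0.2911786262368273, 0.086] [ 0.76  0.51 -0.21  0.   -0.85  1.54]
[0.45, 0, 0.3] [ 0.36  0.04 -0.29  0.   -1.24  2.78]
[0.622, -0.268, 0.1] [-0.17  0.59 -0.02  0.   -0.96 -2.84]
[0.402, -0.2547, 0.1] [-0.22  0.29 -0.54  0.   -0.74  2.14]Traceback (most recent call last):
  File "<stdin>", line 5, in <module>
    return _wrapfunc(a, 'round', decimals=decimals, out=out)
    return _wrapit(obj, method, *args, **kwds)
    result = getattr(arr, method)(*args, **kwds)
TypeError: unsupported operand type(s) for *: 'NoneType' and 'float'
```

Run:
```python
from h import *
st(); print(np.round(current_joints(),2))
```

```text
t 1.6 p [0.2812 0.5581 0.2393] F [-0.3 -0.1  0.9] w 0.0853
[ 1.36  0.38  0.01  0.   -1.19 -0.26]
```

```bash
cat >> h.py <<'E'
def raw(a): return R.from_matrix(np.column_stack([[-np.sin(a),np.cos(a),0],[np.cos(a),np.sin(a),0],[0,0,-1]])).as_quat(scalar_first=True)
def best(p,a):
    j=np.array(current_joints()); o=[]
    for k in(0,np.pi):
        q=inverse_kinematics(p,raw(a+k))
        if q is not None: o.append((np.abs(np.array(q)-j).max(),np.round(q,2).tolist(),raw(a+k),a+k))
    return min(o,key=lambda t:t[0]) if o else None
E
python3 - <<'E'
from h import *
g=BAR+.021*EX
b=best(at(g,.2),Y+np.pi/2); print(b)
for p,a in((at(BAR,.09),Y),(at(g,.09),Y),([.45,0,.3],0),([.622,-.268,.1],.13),([.402,-.2547,.1],-1.225)): print(p,best(p,a))
q0=b[2]
close_gripper(20)
reach(at(g,.2),q0); st()
line_to(at(g,.125)); st()
line_to(at(g,.086),v=.06); st("down")
cv2.imwrite("pics/hk.png",cv2.resize(read_camera("top")[150:250,130:260,::-1],None,fx=5,fy=5,interpolation=cv2.INTER_CUBIC))
E
```

```text
(np.float64(1.3465465785393123), [0.76, 0.4, -0.08, 0.0, -1.1, -1.61], array([ 0.        , -0.35320995,  0.93554408,  0.        ]), 2.2927963267948965)
[0.5257, 0.2773, 0.09] (np.float64(0.605004087633908), [0.76, 0.48, -0.26, 0.0, -0.84, -0.04], array([ 0.        ,  0.91128672, -0.41177241,  0.        ]), 3.863592653589793)
[0.5414601945983686, 0.2911786262368273, 0.09] (np.float64(0.6062636265885908), [0.76, 0.51, -0.2, 0.0, -0.86, -0.03], array([ 0.        ,  0.91128672, -0.41177241,  0.        ]), 3.863592653589793)
[0.45, 0, 0.3] (np.float64(0.9995790033080707), [0.36, 0.04, -0.29, 0.0, -1.24, -0.36], array([ 0.        , -0.70710678,  0.70710678,  0.        ]), 3.141592653589793)
[0.622, -0.268, 0.1] (np.float64(1.531252744058336), [-0.17, 0.59, -0.02, 0.0, -0.96, 0.3], array([ 0.        ,  0.75154313, -0.65968396,  0.        ]), 3.271592653589793)
[0.402, -0.2547, 0.1] (np.float64(1.5849168145287569), [-0.22, 0.29, -0.54, 0.0, -0.74, -1.0], array([ 0.        , -0.17203802,  0.98509031,  0.        ]), 1.916592653589793)
 t 3.77 p [0.5413 0.2918 0.2002] F [-0.3  0.4  0.2] w 0.0002
 t 4.42 p [0.5419 0.292  0.1257] F [1.4 0.4 0.5] w 0.0001
down t 5.22 p [0.5417 0.2913 0.0861] F [-0.2 -0.3  0.1] w -0.0003
```

View pics/hk.png

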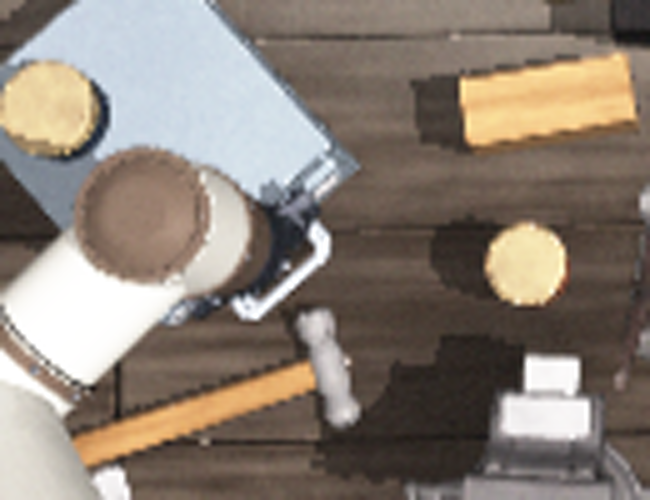

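The gripper, shut, has gone down behind the bow handle with no contact force. Next I pull.

Run:
```python
from h import *
g=BAR+.021*EX
f0=np.array(current_force())[:2]@EX
line_to(at(g-.125*EX,.086),v=.12); st()
d=.125
while d<.165:
    d+=.004; line_to(at(g-d*EX,.086),v=.05); f=np.array(current_force())[:2]@EX-f0; print(round(d,3),round(f,1))
    if f>9: break
st("stop"); sleep(.25)
p=np.array(current_position())[:2]; print("travel",(g-p)@EX)
line_to(at(p+.010*EX,.086),v=.1)   # free of the bar
line_to(at(p+.010*EX,.2),v=.2); st()
o=best(at(p-.06*EX+.1*EY,.3),Y+np.pi/2)
reach(at(p-.12*EX+.16*EY,.27),o[2]); st()
for c in("top","side"):
    im=read_camera(c); cv2.imwrite(f"pics/{c}2.png",im[:,:,::-1])
    for q in("bush_large","bush_tall","bush_small","drawer_floor"):
        for b in cut_out(c,q)[:3]:
            ys,xs=np.nonzero(b["mask"]); print(c,q,round(b["confidence"],2),np.round(b["box"],1),round(xs.mean(),1),round(ys.mean(),1),len(xs))
cv2.imwrite("pics/d2.png",np.hstack([cv2.resize(cv2.imread(f"pics/{c}2.png")[r[1]:r[1]+100,r[0]:r[0]+100],None,fx=4,fy=4,interpolation=cv2.INTER_CUBIC) for c,r in(("top",(150,150)),("side",(100,170)))]))
```

```text
t 6.46 p [0.448  0.2088 0.086 ] F [ 0.1 -0.4 -0.4] w -0.0003
0.129 0.8
0.133 -0.0
0.137 1.4
0.141 -0.3
0.145 1.4
0.149 6.4
0.153 12.7
stop t 8.21 p [0.432  0.1951 0.0875] F [ 9.8  7.3 -8.2] w -0.0002
travel 0.145670239159242
 t 9.5 p [0.4384 0.2009 0.1989] F [-0.4 -1.  -0.9] w 0.0002
 t 10.38 p [0.2364 0.2358 0.2693] F [ 0.8 -0.6  0.4] w 0.0001
top bush_large 0.7 [171.4 189.6  99.7 103.3] 170.7 188.2 4680
top bush_large 0.59 [320.1 180.1  42.7  21.1] 322.1 181.2 793
top bush_large 0.52 [180.6 221.4  11.4  12.1] 182.0 220.6 80
top bush_small 0.49 [191.6 211.4   8.8   7.3] 191.5 210.1 59
top drawer_floor 0.86 [190.4 211.4  58.1  61.4] 191.5 211.6 1845
side bush_large 0.28 [317.5 228.7  28.3  15.7] 317.6 228.8 382
side bush_tall 0.46 [171.1 230.4  10.2  12.3] 171.7 228.2 68
side bush_small 0.74 [160.2 242.4  72.9  47.2] 166.8 243.7 1143
side bush_small 0.53 [164.4 241.6   7.3   1.9] 162.9 239.3 31
side drawer_floor 0.87 [157.4 240.9  71.2  40.9] 166.3 243.6 1324
side drawer_floor 0.58 [356.6 201.8  17.3  49.4] 358.5 213.2 390
side drawer_floor 0.17 [148.6 234.5  99.2  67.6] 146.2 236.9 2255
```

View pics/d2.png

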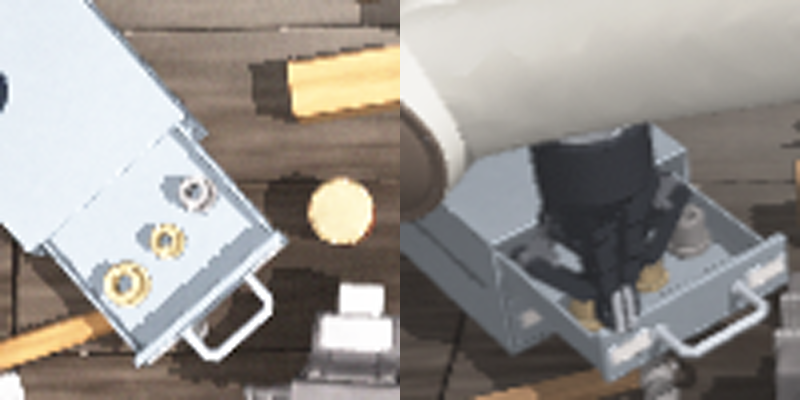

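The drawer is out at its stop. From left to right it holds the large bronze bush at top pixel (181.8,220.8), the small one at (192,210) and the steel one at (199,198).

Run:
```python
from h import *
im=cv2.imread("pics/top2.png"); hsv=cv2.cvtColor(im,cv2.COLOR_BGR2HSV)
m=((hsv[...,1]>70)&(hsv[...,0]>8)&(hsv[...,0]<40)); r=np.zeros_like(m); r[208:234,170:187]=1; m&=r
m=cv2.morphologyEx(m.astype(np.uint8),cv2.MORPH_CLOSE,np.ones((5,5)))
n,l,s,ce=cv2.connectedComponentsWithStats(m); i=1+np.argmax(s[1:,4]); m=l==i; print(s[i],ce[i])
B=[cyl(22.5,0,8),cyl(18,8,30)]
p=ray("top",(181.8,220.6),.085)[:2]; r=fit({"top":m},B,p,z=.071,yaw=False); print("fit",r)
g=refine(im[:,:,::-1],"top",B,[*p,0],.071,2); r2=fit({"top":g},B,p,z=.071,yaw=False); print("gc",r2)
c=np.array([.5627,.3122])-.044*EX
for q in(p,r[0],r2[0]): print("in drawer",(q-c)@EX,(q-c)@EY)
print(best(at(r[0],.2),Y))
```

```text
[177 216  10  10  63] [181.53968254 220.33333333]
fit (array([0.46951484, 0.30438213]), np.float64(0.4340258281864121))
gc (array([0.47346563, 0.30139897]), np.float64(0.5593029792017987))
in drawer -0.03611616434270172 0.05476715737181781
in drawer -0.031100836921612397 0.05571765704907169
in drawer -0.030107359006095805 0.05086781153234383
(np.float64(1.9898555975850876), [0.86, 0.31, -0.21, 0.0, -1.05, -0.14], array([ 0.        ,  0.91128672, -0.41177241,  0.        ]), 3.863592653589793)
```

Run:
```python
from h import *
b=ray("top",(181.5,220.6),.077)[:2]; print("bush",b)
g=b+.010*EX
o=best(at(g,.22),Y)
open_jaws()
reach(at(g,.2),o[2]); line_to(at(g,.13),v=.2); st()
line_to(at(g,.0865),v=.08); st("down")
close_gripper(25); st("closed"); print(current_grasp_force())
line_to(at(g,.20),v=.15); st("up")
cv2.imwrite("pics/b3.png",np.hstack([cv2.resize(read_camera(c)[r[1]:r[1]+100,r[0]:r[0]+100,::-1],None,fx=4,fy=4,interpolation=cv2.INTER_CUBIC) for c,r in(("top",(150,150)),("side",(100,150)))]))
```

```text
bush [0.46666098 0.30346365]
 t 13.89 p [0.4745 0.3105 0.1308] F [-0.4  0.2  0.8] w 0.0856
down t 14.58 p [0.4745 0.3104 0.0869] F [-0.1  0.8 -0.2] w 0.0854
closed t 15.1 p [0.4742 0.3101 0.0869] F [-0.4 -1.2  2.5] w 0.0343
25.461243056925014
up t 16.01 p [0.4735 0.3096 0.1987] F [-0.2 -0.6 -2.6] w 0.0347
```

View pics/b3.png

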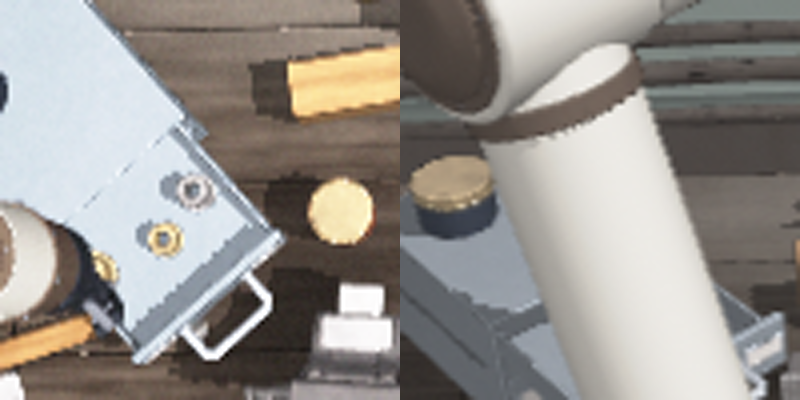

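Run:
```python
from h import *
p=np.array(current_position()); z=p[2]-.0155
im=read_camera("top")
show(im,[([cyl(22.5,0,8),cyl(18,8,30)],[p[0],p[1],0],z)],"top",(150,185,210,235),"pics/b4.png",10)
st(); print(current_grasp_force(), proj("top",[[p[0],p[1],z+.004]]))
```

```text
t 16.16 p [0.4737 0.3096 0.1986] F [ 0.2  0.4 -2.1] w 0.0349
25.130370219703764 [[172.63425238 217.92115135]]
```

View pics/b4.png

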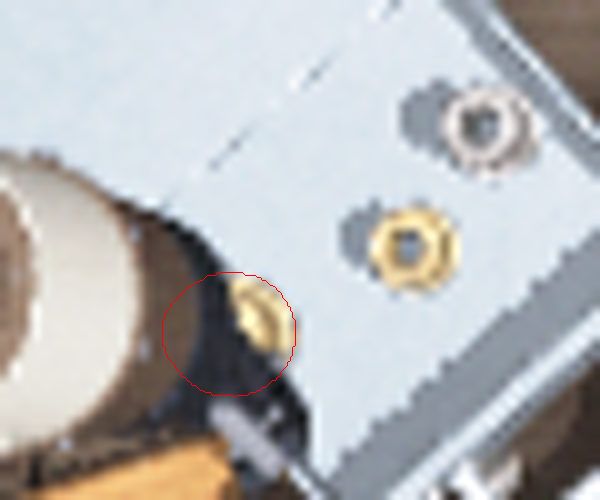

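The bush is held: its flange edge lies within about 1 px of the predicted circle. I'll carry it over the lever and check the camera bias near the holder.

Run:
```python
from h import *
A=.135+np.pi
H=np.array([.6235,-.2690])
p=np.array(current_position())
line_to(at(p[:2],.43),v=.3); 
try: line_to(at(H,.43),raw(A),v=.3)
except IKError as e:
    print(e); reach(at(H,.43),raw(A))
st("over"); line_to(at(H,.14),v=.25); sleep(.3); st("hover")
p=np.array(current_position()); im=read_camera("side"); cv2.imwrite("pics/side5.png",im[:,:,::-1])
z=p[2]-.0155; B=[cyl(22.5,0,8),cyl(18,8,30)]
show(im,[(B,[p[0],p[1],0],z),(HOLD,[.6235,-.2690,.135],0)],"side",(270,150,350,250),"pics/b5.png",6)
print(np.round(current_joints(),2), R.from_quat(current_tool_rot(),scalar_first=True).as_matrix()[:,1])
```

```text
over t 19.22 p [ 0.6234 -0.2681  0.4306] F [-0.7 -0.4 -1.8] w 0.035
hover t 20.82 p [ 0.6238 -0.2691  0.1408] F [-0.8 -0.3 -1.9] w 0.0348
[-0.17  0.55  0.02 -0.   -1.04  0.3 ] [-9.90910963e-01 -1.34516042e-01 -9.47873765e-04]
```

View pics/b5.png

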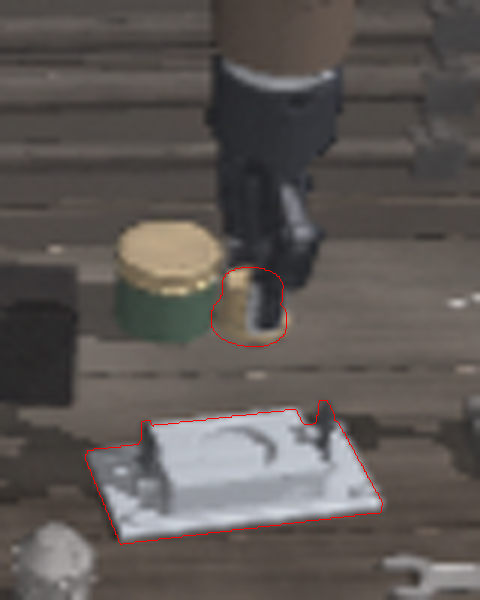

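In this side view the bush (about x 213–290, bottom at 341) lies within 1 px of its model, and that bias matches the holder's offset in the same view. So I descend here, with a contact search if it is needed.

```bash
cat > ins.py <<'E'
from h import *
H=np.array([.6235,-.2690])
line_to(at(H,.052),v=.2); sleep(.1); fz0=current_force()[2]; st("pre")
z=.050
while z>.0375:
    z-=.0015; line_to(at(H,z),v=.04); f=current_force()[2]-fz0
    if f>6: break
st(f"contact cmd {z:.4f} f {f:.1f}")
zc=current_position()[2]
if zc>.0415:
    zs=z; done=False; k=0
    for r in(.0012,.0024,.0036):
        n=max(6,int(round(2*np.pi*r/.0013)))
        for i in range(n):
            a=2*np.pi*i/n; q=H+r*np.array([np.cos(a),np.sin(a)])
            line_to(at(q,zs),v=.03); P=current_position(); f=current_force()[2]-fz0; k+=1
            if P[2]<zc-.0018 or f<2: print("drop at",np.round(q-H,4),np.round(P,4),round(f,1)); done=True; break
        print(r,round(P[2],4),round(f,1),round(current_clock(),1))
        if done or current_clock()>34: break
st("end")
E
python3 ins.py
```

```text
pre t 21.57 p [ 0.6251 -0.2695  0.0542] F [ 0.4  0.8 -1.2] w 0.0347
contact cmd 0.0365 f 12.0 t 23.82 p [ 0.6236 -0.269   0.0389] F [-3.9  3.9 10.8] w 0.0347
end t 23.82 p [ 0.6236 -0.269   0.0389] F [-3.9  3.9 10.8] w 0.0347
```

Run:
```python
from h import *
H=np.array([.6236,-.2690]); K=np.array([.4018,-.2548]); ka=-1.228
open_jaws(); st("open"); line_to(at(H,.16),v=.2)
o=best(at(K,.16),ka); print(o[1],o[3])
reach(at(K,.16),o[2]); st()
im=read_camera("side"); cv2.imwrite("pics/side6.png",im[:,:,::-1]); 
imt=read_camera("top")
ss=[([cyl(22.5,0,8),cyl(18,8,30)],[*H,0],.023),([cyl(22.5,7,8)],[*H,0],.023)]
show(im,ss+[(HOLD,[*H,.135],0)],"side",(275,205,345,255),"pics/b6.png",8)
line_to(at(K,.05),v=.2); line_to(at(K,.0105),v=.06); st("down")
close_gripper(60); st("closed"); print(current_grasp_force())
```

```text
open t 24.37 p [ 0.6235 -0.2691  0.0362] F [-0.1  0.4  0.5] w 0.0856
[-0.22, 0.21, -0.46, 0.0, -0.9, -1.01] 1.9135926535897931
 t 26.32 p [ 0.4022 -0.2549  0.1596] F [ 0.3 -0.  -0.4] w 0.0855
down t 27.93 p [ 0.4019 -0.2549  0.0105] F [ 0.5 -0.2 -0.6] w 0.0852
closed t 28.35 p [ 0.4023 -0.2549  0.0111] F [-0.2  0.1  4.6] w 0.0506
63.58142137527466
```

View pics/b6.png

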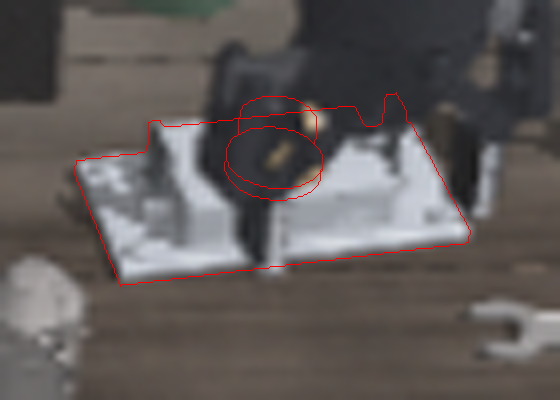

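The hand still hides most of the seat, but bronze shows inside the predicted bush outline. Width 50.6 mm says the keeper's hub flats are gripped. From here I check by numbers only.

Run:
```python
from h import *
K=np.array([.4018,-.2548]); H=np.array([.6236,-.2690])
line_to(at(K,.16),v=.2); st("lift")
# bush in seat seen from top
def bronze(im,c,p,z,r=14):
    hsv=cv2.cvtColor(np.ascontiguousarray(im),cv2.COLOR_RGB2HSV); u=proj(c,[[p[0],p[1],z]])[0]
    m=(hsv[...,1]>60)&(hsv[...,0]>8)&(hsv[...,0]<40); yy,xx=np.nonzero(m); k=np.hypot(xx-u[0],yy-u[1])<r
    return u,(xx[k].mean(),yy[k].mean(),k.sum()) if k.any() else None
im=read_camera("top"); print("bush top",bronze(im,"top",H,.040))
b=best(at(H,.13),.135); print(b[1],b[3])
reach(at(H,.16),b[2]); line_to(at(H,.125),v=.15); sleep(.3); st("hover"); 
im=read_camera("side"); cv2.imwrite("pics/side7.png",im[:,:,::-1])
p=np.array(current_position()); ya=.135; z=p[2]-.0105
PL=KEEP[:3]
m=refine(im,"side",KEEP,[p[0],p[1],ya],z)
r=fit({"side":m},KEEP,[p[0],p[1],ya],z=z); print("keeper side fit",r, "tcp",p[:2])
for q in cut_out("side","keeper")[:2]:
    r=fit({"side":q["mask"]},KEEP,[p[0],p[1],ya],z=z); print("net",q["confidence"],r)
print(np.round(fit({"side":refine(im,"side",HOLD,[*H,ya])},HOLD,[*H,ya])[0],4))
```

```text
lift t 29.25 p [ 0.4008 -0.2544  0.1588] F [ 0.7 -0.3 -0.6] w 0.0508
bush top (array([323.56270282, 179.17008358]), (np.float64(323.80555555555554), np.float64(182.59722222222223), np.int64(72)))
[-0.17, 0.56, 0.01, 0.0, -1.02, 0.3] 3.276592653589793
hover t 31.18 p [ 0.6241 -0.2691  0.1261] F [-0.8 -0.4 -0.7] w 0.0511
keeper side fit (array([ 0.63414151, -0.26285657, -0.06113147]), np.float64(0.26990532360701536)) tcp [ 0.62391545 -0.26910563]
net 0.78 (array([ 0.62614289, -0.26538156,  0.12028743]), np.float64(0.35704258306036496))
[ 0.6277 -0.2709  0.14  ]
```

Run:
```python
from h import *
im=cv2.imread("pics/side7.png")[:,:,::-1]; p=np.array([.6239,-.2691]); z=.1256-.0105
s=cv2.resize(sil("side",KEEP,[*p,.135],z),(512,384),interpolation=cv2.INTER_AREA)>0
def ex(m): ys,xs=np.nonzero(m); return xs.min(),xs.max(),ys.min(),ys.max(),m.sum()
print("model",ex(s))
q=cut_out("side","keeper")
for a in q[:2]: print(a["confidence"],ex(a["mask"]))
e=lambda v:np.round(proj("side",[[p[0]+np.cos(.135)*x-np.sin(.135)*y,p[1]+np.sin(.135)*x+np.cos(.135)*y,z+.003] for x,y in v]),1).tolist()
print("ends +y(left), -y:",e([(-.017,.065),(.017,.065)]),e([(-.017,-.065),(.017,-.065)]))
g=cv2.cvtColor(np.ascontiguousarray(im),cv2.COLOR_RGB2GRAY)
a,b,c,d=ex(s)[:4]
print("cols",a-6,b+6)
for r in range(c+4,d+4): print(r,"".join(f"{v//10:3d}" for v in g[r,a-6:b+7]))
hsv=cv2.cvtColor(np.ascontiguousarray(im),cv2.COLOR_RGB2HSV)
B=[cyl(22.5,0,8),cyl(18,8,30)]; t=cv2.resize(sil("side",B,[.6236,-.269,0],.023),(512,384),interpolation=cv2.INTER_AREA)>0
br=(hsv[...,1]>60)&(hsv[...,0]>8)&(hsv[...,0]<40); print("bush model",ex(t))
a,b,c,d=ex(t)[:4]
for r in range(c-3,d+5): print(r,"".join(".mB#"[int(t[r,k])+2*int(br[r,k])] for k in range(a-6,b+7)))
```

```text
model (np.int64(292), np.int64(330), np.int64(196), np.int64(211), np.int64(387))
0.78 (np.int64(293), np.int64(328), np.int64(196), np.int64(211), np.int64(266))
ends +y(left), -y: [[294.8, 209.8], [292.3, 204.4]] [[329.3, 206.0], [326.3, 200.7]]
cols 286 336
200   7  7  7  6  5  6  6  6  6  6  6  7  7  8  8  8  8  7  7  8 10 11 12 11 10  9  5  4  3  4  4  4  4  4  4  8 12 13 14 14 14 11  9  9  9 10 10 10 10 10 10
201   7  7  6  5  5  6  6  6  5  5  6  7  8 12 13 14 11 11  9  7  8 10 11 11 10  9 10  6  4  4  5  5  4  5  4 10 13 14 13 14 14 11  9  9  9  9  9 10 10 10 10
202   7  7  6  5  5  6  6  6 10  9  9  9  9 10 12 10  9  9  9  7  8  9 10  9  9  8 12  8  4  4  4  4  8  8  8 12 14 14 13 13 10 10 10  9  9 10 10 10 10 10 10
203   7  7  7  6  6  6  7  8  9  9  9  8  9  9  9  9  8  8  8  7  7  8  9  9  9  8 12  9  5  4  4  7 12 13 13 14 14 14 14 12 10 10 10 10 10 10 10  9 10 10 10
204   7  7  7  6  6  6  6  8  9  9  8  8  8  8  9  8  9  8  8  7  8  8  9  9  9  8 13  8  4  5  5  9 13 14 14 14 14 14 14 13 11 11 11 11 10  9  9  9  9  9  9
205   7  7  7  7  7  6  6  8  9 10  8  8  8  8  8
[... 1497 characters left out ...]
  9  9  9  9  9  9  9  9  9  9  9
bush model (np.int64(303), np.int64(314), np.int64(217), np.int64(229), np.int64(131))
214 ........................
215 ........................
216 ........................
217 ..........#####.........
218 ........m########.......
219 ........m########m......
220 ........m########m......
221 ........m########m......
222 .......m#########m......
223 ......mm##########......
224 ......mm##########......
225 ......mm##########......
226 ......mm##########......
227 .......mm########m......
228 ........mmmmmmmmmm......
229 .........mmmmmmm........
230 ........................
231 ........................
232 ........................
233 ........................
```

The bush is home in the side view, as its bronze pixels match the model. The keeper's plate corners agree within the known camera bias. Now I lower and press.

Run:
```python
from h import *
H=np.array([.6236,-.2690])
close_gripper(110)
line_to(at(H,.072),v=.15); sleep(.1); f0=np.array(current_force()); st("pre")
z=.068
while z>.036:
    z-=.002; line_to(at(H,z),v=.04); P=current_position(); f=np.array(current_force())-f0
    print(round(z,4),np.round(P,4),np.round(f,1))
    if P[2]>z+.006 and P[2]>.048 and f[2]>18 : print("blocked"); break
    if P[2]<.0435 and f[2]>22: break
    if f[2]>45: break
st("end")
```

```text
pre t 32.14 p [ 0.6247 -0.2693  0.0735] F [ 0.4 -0.4 -1.3] w 0.05
0.066 [ 0.6235 -0.269   0.0661] [-0.3  0.2  0. ]
0.064 [ 0.6235 -0.269   0.0639] [0.  1.  0.6]
0.062 [ 0.6235 -0.269   0.0618] [-0.2  0.   0.4]
0.06 [ 0.6235 -0.269   0.0598] [0.4 1.1 0.3]
0.058 [ 0.6236 -0.2687  0.0581] [-1.4  1.6  1.6]
0.056 [ 0.6237 -0.2689  0.0562] [-1.7  3.4  3.3]
0.054 [ 0.6239 -0.2693  0.0549] [-1.6  1.9  6.2]
0.052 [ 0.624  -0.2695  0.0536] [-2.5  1.5  8.5]
0.05 [ 0.624  -0.2697  0.0523] [-4.   2.3 11.6]
0.048 [ 0.624  -0.2699  0.0506] [-4.6  2.5 12.8]
0.046 [ 0.6235 -0.2689  0.046 ] [-1.8  1.7  4.8]
0.044 [ 0.6236 -0.2689  0.0432] [-1.2  0.1  0.4]
0.042 [ 0.6238 -0.2693  0.0419] [-0.6  1.1  3.3]
0.04 [ 0.6239 -0.2693  0.0417] [-3.1  2.5 10.1]
0.038 [ 0.6239 -0.2694  0.0415] [-6.4  3.8 17.3]
0.036 [ 0.6239 -0.2694  0.0414] [-8.4  5.3 24.6]
end t 36.19 p [ 0.6239 -0.2694  0.0414] F [-8.   4.8 23.3] w 0.05
```

Force rose to 12.8 N, fell to nearly 0 at the click, then the keeper came hard against the flange at the expected height. I'll release, retract and check.

Run:
```python
from h import *
H=np.array([.6238,-.2693])
line_to(at(H,.042),v=.05); open_jaws(); st("open"); line_to(at(H,.2),v=.15); st("up")
reach([.45,-.28,.33],raw(.135+np.pi)); st()
def ex(m): ys,xs=np.nonzero(m); return xs.min(),xs.max(),ys.min(),ys.max(),m.sum(),round(xs.mean(),1),round(ys.mean(),1)
for c in("side","top"):
    im=read_camera(c); cv2.imwrite(f"pics/{c}9.png",im[:,:,::-1])
    s=cv2.resize(sil(c,KEEP,[*H,.135],.031),(512,384),interpolation=cv2.INTER_AREA)>0; print(c,"model",ex(s))
    for q in cut_out(c,"keeper")[:2]: print(round(q["confidence"],2),ex(q["mask"]))
    for n in("bush_tall","bush_small"): print(n,[(round(b["confidence"],2),np.round(b["box"],1).tolist()) for b in boxes_of(c,n)[:2]])
im=cv2.imread("pics/side9.png"); g=cv2.cvtColor(im,cv2.COLOR_BGR2GRAY)
for r in range(210,242): print(r,"".join(f"{v//10:3d}" for v in g[r,284:336]))
```

```text
open t 36.91 p [ 0.6238 -0.2693  0.0416] F [ 0.4  0.2 -0.5] w 0.0852
up t 38.11 p [ 0.6232 -0.2691  0.1987] F [-0.3  0.4 -0.8] w 0.0854
 t 38.98 p [ 0.4504 -0.2798  0.3287] F [-0.1 -0.6 -0.2] w 0.0854
side model (np.int64(291), np.int64(327), np.int64(214), np.int64(230), np.int64(375), np.float64(308.8), np.float64(222.7))
0.84 (np.int64(294), np.int64(324), np.int64(218), np.int64(229), np.int64(202), np.float64(307.8), np.float64(223.6))
bush_tall [(0.51, [310.4, 220.5, 33.1, 14.2]), (0.42, [170.4, 227.9, 13.3, 14.0])]
bush_small [(0.49, [161.8, 239.2, 11.0, 10.4])]
top model (np.int64(307), np.int64(340), np.int64(171), np.int64(188), np.int64(384), np.float64(323.5), np.float64(179.4))
bush_tall [(0.65, [199.1, 198.6, 9.5, 12.9])]
bush_small [(0.48, [324.4, 181.4, 43.1, 24.1])]
210  11 11 11 11 11 11 11 10 11 10 10 10 10 10 10 10 10 10 10 10 10 10 10  9 10 10 10 10 10 10 10 10 10 10 10  9  9  9  9  9  9  9  9  9  9  9  9  9  9  9  9  9
211  11 11 11 11 11 11 11 11 10 10 10 10 10 10 10 10  9  9  9  9  9  9  9  9  9  9  9  9  9  9  9  9  9  8  8  8  7  7  7  8  9  9  9  8  7  7  7
[... 4145 characters left out ...]
 8  8  8  8  7  7  7  7  7  7  7  7  7  7  7  7  7  7  7
238   7  7  7  7  5  7 18 20 20 19 18 17 17 16 16 16 14 12 10 10  9  8  9  8  8  8  7  7  7  7  6  6  6  6  6  7  7  6  6  6  6  6  7  7  6  6  6  6  7  7  7  7
239   7  6  6  7  6  5 14 14 13 11 10 10  9  8  8  8  8  8  8  7  7  7  6  6  8  9  9  8  8  8  8  8  8  8  8  8  8  8  8  8  8  8  8  8  8  8  8  8  8  8  8  8
240  11  8  7  8  8  8  9  9  9  8  8  8  8  8  8  8  8  8  8  8  8  8  7  7  8  8  7  7  7  7  7  7  7  7  8  8  7  7  7  7  7  8  8  8  8  8  8  8  8  8  8  8
241  15 11  9  9  9  8  8  9  9  9  8  9  9  8  8  8  8  8  8  8  8  8  8  7  8  8  7  7  8  7  7  7  7  8  8  8  8  8  8  7  8  8  8  8  8  8  8  8  7  7  7  7
```

```bash
python3 -c "
from plant import *
print(sign_off())"
```

```text
the job is handed in; nothing more can be done
None
```

I handed the job in at about 39 s of the 64 s allowed; the hand-in returned no verdict, but by force and camera readings the drawer is out at its stop with the other two bushes in it, the large bush is home in the seat, and the keeper clicked down over it.

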